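# Loosen a knurled locking collar and clear the sliding stop

### The job

Loosen the big knurled locking collar on the clamping slide by two full turns anticlockwise (seen from above), rolling a fingertip round its ribbed rim; it is too wide to grip. Only once it is loose, push the sliding stop block with the fingertip away from the collar until it is fully home against the end stop. Leave the loose things round about where they lie.

Things in the scene. Friction and masses are not known exactly. Their poses are not given: they have to be found in the camera images.
- clamp_base: The clamping slide: an aluminium base plate 108 x 320 x 12 mm fixed to the bench, not to be moved. Origin on the bench surface; its x axis is across the plate and its y axis along it, from the collar towards the end stop; the plate runs from y = -150 to +170 mm. The collar's axis stands at (0, -90 mm). The end stop, a steel bar 32 mm high, covers y = 160 to 170 mm; two guide rails, tops at 21 mm, flank the stop block.
- collar_top (a point): Centre of the top face of the knurled locking collar: an aluminium disc that turns about its vertical axis on a pedestal, top 58 mm and underside 38 mm above the bench. The core is 88 mm in diameter, with 28 upright round ribs of 3 mm radius round its rim, 94 mm over the ribs. It stays at this height as it turns. The space round the rim is free: nothing on the plate within 100 mm of its axis is higher than 32 mm, except the 40 mm wide pedestal beneath it.
- collar_mark (a point): A flat dark dot of 10 mm diameter on the collar's top face, 34 mm from its axis, which turns with it and serves to count turns. With the collar tight it lies on the side towards the stop block, on the plate's centre line.
- collar (a joint): Angle of the collar in rad: 0 tight (the start, at a stop), growing anticlockwise from above (loosening); two full turns are 12.57; it ends at 18.85. Friction of 0.1 N m (2.5 N along the rim) holds it where it is left; it does not spin on. A fingertip pushed inwards on the ribs with 5 to 10 N carries it along as it travels round, but may slip or roll: count by the collar, not by the finger.
- stop (a joint): Travel of the sliding stop block in m along the plate's y axis: 0.060 is fully home against the end stop; starts between 0 and 0.020. About 2 N of friction holds it where it is left, the collar does not hold it in this model: moving it by more than 6 mm before the collar is loose fails.
- stop_face (a point): Centre of the block's flat upright face that looks to the collar, 22 mm above the bench: the face to push. The steel block is 88 x 88 mm in plan, its underside 12.5 mm and its flat top 31.5 mm above the bench; at joint value 0 this face lies at y = +12 mm in the plate's frame, 55 mm from the collar's rim. From this face the block runs 88 mm towards +y of the plate.
- transformer: Small black and yellow transformer 30 x 40 x 28 mm standing loose on the bench in front of the slide; origin under its centre. Leave alone.
- choke: Wound ring choke 40 x 49 x 14 mm, loose behind the slide; origin under its centre. Leave alone.
- nest_block: Pale block 26 x 38 x 22 mm, loose behind the slide; origin under its centre. Leave alone.
- usb_stick: Memory stick 18 x 54 x 8 mm, loose in front of the slide; origin under its centre. Leave alone.
- cutters: Flush cutters 53 x 137 x 10 mm lying at the back; origin under the centre. Leave alone.
- tape: Roll of black tape 59 mm wide, 19 mm high, lying at the left; origin under its centre. Leave alone.
- flux_bottle: Small bottle 32 mm in diameter, 80 mm high, standing at the right near the front edge; origin under its centre. Leave alone.

How it is judged:
On the way, in this order (a step that is already met when the one before it is completed fails the run):
1. the collar has been loosened two full turns (joint within 11.5 to 13.6 rad) with the stop block still where it was (value of joint collar between 11.5 and 13.6 rad and distance of stop_face from where it was at the start of the episode below 0.006 m), for 0.2 s.
2. the stop block is home against the end stop (value of joint stop above 0.056 m), for 0.2 s.
At the end, for the whole second after the job is handed in: The collar stands still two full turns from tight (11.5 to 13.6 rad, that is about 60 degrees either way), the stop block is within 4 mm of fully home, and every loose thing is within 25 mm of where it was (value of joint collar between 11.5 and 13.6 rad and value of joint stop above 0.056 m and not (velocity of joint collar above 0.05 rad/s) and not (velocity of joint collar below -0.05 rad/s) and not (velocity of joint stop below -0.005 m/s) and distance of each of transformer, choke, nest_block, usb_stick, cutters, tape, flux_bottle from where it was at the start of the episode below 0.025 m); the robot touches nothing.
It fails at once if the stop block was pushed (over 6 mm) before the collar was loose (value of joint collar below 11.5 rad and distance of stop_face from where it was at the start of the episode above 0.006 m).
It fails at once if the collar was turned well past two turns (value of joint collar above 13.9 rad).
It fails at once if a loose bystander was shoved, lifted or carried (over 25 mm) (distance of any of transformer, choke, nest_block, usb_stick, cutters, tape, flux_bottle from where it was at the start of the episode above 0.025 m).
It also fails if it takes over 67 s, if anything falls off the work surface, if the arm or the gripper's body presses on something with over 40 N, if the wrist force passes 120 N, or if a joint passes its speed limit or range.

### The arm

A 7-joint arm with a two-finger parallel gripper is mounted at the origin on a cart in front of the work surface, level with it; the furniture and walls round the work are solid. World frame = base frame: x ahead of the robot, y to its left, z up, the work surface at z = 0. Lengths are in m, angles in rad, forces in N, time in s.
With the tool pointing down it reaches from about 0.35 to 0.775 m from the base axis. Payload 3.1 kg.
Tool frame: the origin (TCP) lies midway between the tips of the shut fingers; the grasp point (between the pads) lies robot.hold_point_z behind it (robot.hold_point_z is the distance from the TCP to the grasp point, in m); z points along the fingers, y is the line along which they close (so a half turn about z gives the same grasp; the last joint's range is limited). The gripper opens to 85 mm and grips with 20 to 120 N. Pads are 22 mm wide; open, the fingers measure 114 mm over their backs; the gripper's body (76 mm by 85 mm) begins 54 mm behind the grasp point. The pads swing forward as they close: fully open they stand 13 mm farther back than shut.
Start: joints at [1.241, 0.311, 0.014, 1.512, -0.004, 1.319, -0.027], TCP at [0.156, -0.527, 0.231] pointing down, gripper open.
Joint ranges: [-2.7, 2.7], [-0.3, 1.91], [-1.27, 1.3], [0.12, 2.57], [-1.44, 4.58], [0.2, 2.03], [-3.05, 3.05]. Speed limits (rad/s): [2.79, 2.79, 3.14, 3.14, 3.14, 3.14, 3.14].

### API

Orientations are given as [roll, pitch, yaw] about the fixed x, y, z axes, in that order (R = Rz(yaw) Ry(pitch) Rx(roll)).
In Python, from cell import robot, get_image, camera_model, models gives the robot as it stands.
- The arm moves only by the tool send_rows, never from a script. Its argument "plan" is a list that holds one entry, the list of rows, each a list of 6 numbers: the shift along the tool's x, y, z normalised to -1 to 1, where 1 is 100 mm, then the turn, a rotation vector about the tool's x, y, z normalised to -1 to 1, where 1 is pi rad. In form: [[[x, y, z, ax, ay, az], ...]]. A call has 1 to 8 rows; each row is the pose to reach, as a shift and turn from the pose commanded when the call began, along the tool's axes at that moment, turning the shorter way round; what a row does not reach only later rows make up. A row lasts 1/12 s, in which the tool goes at most 41.7 mm and 7.16 degrees, less where a joint would pass 70% of its speed; a pose out of reach is approached as far as the arm can. A call with a number of a shift or a turn outside -1 to 1 is refused whole. A call with a gripper value outside its range is refused whole. "grip" is the opening, from -1 (shut) to 1 (fully open), so that 0 is half open, set as the call begins (left out, the last holds). The fingers move at their own pace and stop on an object; "squeeze" is the grip in N (left out, the last holds). Time passes only in rows, so rows that repeat a pose let the fingers close. It gives the time, the measured TCP pose, the force, the opening and the grip force at its end, in the units of the state.
- robot.state(): the state, without advancing time (a new reading comes with each control period).
- get_image(name): name is "scene" or "top" or "wrist"; returns the picture (480x640x3 uint8, red, green, blue); there is no depth.
- camera_model(name): a dict with "mtx" (3x3 intrinsics, pixels), "T" (4x4, takes a point from camera to world coordinates); the wrist camera has in their place "mount" (4x4, takes a point from camera to tool coordinates, whose origin is the TCP and whose axes are the flange's). Camera axes: x right, y up, looking along -z (the intrinsics and any distortion apply to the point x, -y, -z); pixel columns grow to the right and rows downward; lengths in m; the calibration is good to about 2 mm. A picture is of the moment at which its call begins: read the wrist's pose just before it. camera_model takes no time and is no camera call.
- robot.hand_in(): hands the job in; it is judged then, once.
Trained networks look in the newest picture that a camera, given by its name, has taken for a name from the list of things; names that differ only in an ending like _2 or _b are one class to them, and where a whole thing is asked for, a point or a joint stands for the part that bears it (a point fixed in the world has none). Each returns a list of dicts, best first, with "p" (0 to 1); they miss things now and then, are a little off and sometimes report something else, mostly with a low value. They report only what shows in the picture. A call takes as long as a camera call.
- models.spot_in(name, camera): "location" ([x, y, z] in m, in the coordinates of the camera as it stood for that picture, good to about 4 mm: the middle of the surface that is visible of it).
- models.outline_of(name, camera): "region" (480x640 bool, what is visible of it).
The state is a dict: "clock": time; "joint_positions": joint angles; "qvel": joint speeds; "tau": joint torques, N m; "tcp_pos": TCP position; "ee_rot": TCP orientation; "ft_force": force on the tool from outside, world axes, zero at the start; "torque": the same for the moment, N m; "finger_gap": finger opening in m; "finger_force": force on a finger pad.
Only numpy, scipy, OpenCV 4.12 (cv2) and the standard library are available. Lean on these libraries where they do the work, as an engineer would, in place of code of your own. Each camera call takes 0.05 s, during which the arm holds its last target. There are 200 camera calls.

## Working session

There is one attempt and no reset: what is moved stays moved. The work goes in short steps, Python scripts to look and compute and a tool call to move; the robot and the scene stay as the last step left them, time stands still between calls to the robot, and variables do not carry over. Pictures are saved under pics/ and viewed, at most 10 in all, crops included, and the job is handed in when it is done.

Besides the shell and the picture viewer there is one more tool, called after ">>>" as name(argument=value, ...) on one line, values as JSON. send_rows: Moves the arm, as the interface text tells. Scaled input: -1 to 1 covers 100 mm each way for a shift and pi rad each way for a turn. Its arguments: {"type":"object","properties":{"plan":{"type":"array","items":{"type":"array","items":{"type":"array","items":{"type":"number"}}}},"grip":{"type":"number"},"squeeze":{"type":"number"}},"required":["plan"]}

```bash
mkdir -p pics; ls
cat > h.py <<'E'
import numpy as np, cv2
from cell import robot, get_image, camera_model, models
def spot(n,cam):
    T=np.array(camera_model(cam)["T"])
    r=models.spot_in(n,cam)
    return [(round(d["p"],2),(T@np.r_[d["location"],1])[:3].round(4).tolist()) for d in r[:2]]
def px2w(cam,u,v,z):
    m=camera_model(cam);K=np.array(m["mtx"]);T=np.array(m["T"])
    d=np.linalg.inv(K)@np.array([u,v,1.]);d=T[:3,:3]@(d*[1,-1,-1]);o=T[:3,3]
    return o+d*(z-o[2])/d[2]
E
python3 - <<'E'
from h import *
for c in ("top","scene"):
    im=get_image(c); cv2.imwrite(f"pics/{c}0.png",im[:,:,::-1])
    for n in (["collar_mark","collar_top","stop_face","clamp_base","transformer","choke","nest_block","usb_stick","cutters","tape","flux_bottle"] if c=="top" else ["collar_top","stop_face"]): print(c,n,spot(n,c))
print(camera_model("top"),robot.state(),robot.hold_point_z)
E
```

```text
pics
top collar_mark [(0.97, [0.5441, -0.0723, 0.0588]), (0.31, [0.5192, 0.0878, 0.0293])]
top collar_top [(0.79, [0.5513, -0.0734, 0.0621])]
top stop_face [(0.92, [0.5244, 0.0857, 0.0322]), (0.61, [0.5475, -0.0718, 0.0592])]
top clamp_base [(0.68, [0.5284, 0.0239, 0.0245])]
top transformer [(0.66, [0.4272, 0.0926, 0.023])]
top choke []
top nest_block [(0.63, [0.6058, 0.1354, 0.0222])]
top usb_stick [(0.75, [0.6317, 0.0672, 0.0135]), (0.62, [0.4376, 0.0073, 0.0078])]
top cutters [(0.75, [0.7772, 0.1225, 0.0071])]
top tape [(0.67, [0.4277, 0.0917, 0.0218]), (0.56, [0.4091, 0.4175, 0.0175])]
top flux_bottle [(0.66, [0.4147, -0.3489, 0.0615])]
scene collar_top [(0.66, [0.5386, -0.0672, 0.0577])]
scene stop_face [(0.55, [0.5144, 0.094, 0.0324])]
{'mtx': array([[588.82519744,   0.        , 324.7682843 ],
       [  0.        , 588.82519744, 226.40182118],
       [  0.        ,   0.        ,   1.        ]]), 'T': array([[-1.14147544e-02,  9.95551927e-01, -9.35203932e-02,
         4.55431596e-01],
       [-9.99934644e-01, -1.13046967e-02,  1.70653404e-03,
         2.67748635e-02],
       [ 6
[... 167 characters left out ...]
ck': 0.75, 'joint_positions': array([ 1.2413201 ,  0.31088238,  0.01398418,  1.51146614, -0.0043949 ,
        1.31920034, -0.02718419]), 'qvel': array([-0.00014644,  0.00181757,  0.00158148,  0.00173378,  0.00043545,
       -0.00025316, -0.00119762]), 'tau': array([ 1.78675136e-04, -3.79724658e+01,  1.45571362e-01, -2.30833662e+01,
        1.19121338e-02,  1.73979595e-03,  4.36143708e-06]), 'tcp_pos': array([ 0.1561474 , -0.52740196,  0.23132718]), 'ee_rot': array([3.14151748e+00, 1.89728072e-05, 2.87884323e-01]), 'ft_force': array([ 0.52443513, -0.31400494,  0.2633938 ]), 'torque': array([ 0.02692249,  0.01646638, -0.01185883]), 'finger_force': 0.0, 'finger_gap': 0.08548872954997916} 0.0187
```

Run:
```python
import cv2
im=cv2.imread("pics/top0.png");cv2.imwrite("pics/t0c.png",cv2.resize(im[100:300,180:460],None,fx=2.8,fy=2.8,interpolation=cv2.INTER_CUBIC))
```

```text
(no output)
```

View pics/t0c.png

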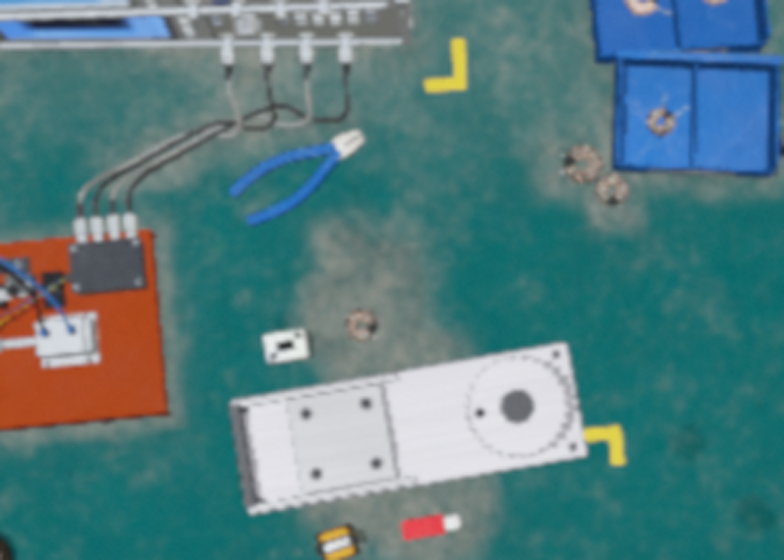

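View pics/scene0.png

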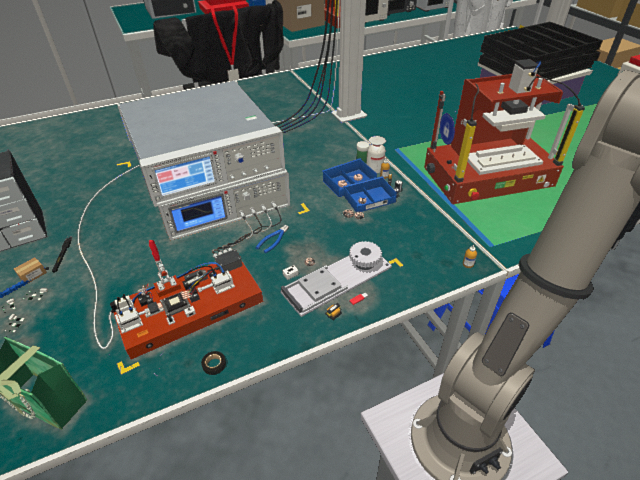

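The top crop shows the plate tilted slightly. The collar hub is at crop (517,406) and the mark at (480,412). The block's collar-side face is near (392,432), and the loose things are clear of the collar rim.

Run:
```python
from h import *
c=lambda u,v,z: px2w("top",180+(u+.5)/2.8-.5,100+(v+.5)/2.8-.5,z).round(4)
for n,a in dict(hub=(517,406,.058),rim=(520,406,.058),mark=(480,412,.058),pr1=(568,344,.012),pr2=(586,456,.012),es1=(232,402,.032),es2=(250,511,.032),bl1=(387,383,.0315),bl2=(398,476,.0315)).items(): print(n,c(*a))
s=robot.state(); print(s["tcp_pos"],s["ee_rot"]); print(camera_model("wrist"))
```

```text
hub [ 0.5478 -0.0756  0.058 ]
rim [ 0.5478 -0.0783  0.058 ]
mark [ 0.5428 -0.042   0.058 ]
pr1 [ 0.6083 -0.1276  0.012 ]
pr2 [ 0.5033 -0.1422  0.012 ]
es1 [0.5561 0.1853 0.032 ]
es2 [0.4559 0.169  0.032 ]
bl1 [0.5721 0.0422 0.0315]
bl2 [0.4863 0.033  0.0315]
[ 0.1561474  -0.52740196  0.23132718] [3.14151748e+00 1.89728072e-05 2.87884323e-01]
{'mtx': array([[431.92126398,   0.        , 319.69367925],
       [  0.        , 431.92126398, 237.88880728],
       [  0.        ,   0.        ,   1.        ]]), 'mount': array([[-2.67911171e-07,  9.54312463e-01,  2.98810513e-01,
         7.66824542e-02],
       [ 9.99999952e-01,  9.32010736e-05, -2.96760091e-04,
        -1.16136601e-04],
       [-3.11051314e-04,  2.98810498e-01, -9.54312417e-01,
        -1.42328994e-01],
       [ 0.00000000e+00,  0.00000000e+00,  0.00000000e+00,
         1.00000000e+00]])}
```

>>> send_rows(plan=[[[0.98, -0.47, 0, 0, 0, 0], [0.98, -0.47, 0, 0, 0, 0], [0.98, -0.47, 0, 0, 0, 0], [0.98, -0.47, 0, 0, 0, 0]]], grip=-1)

```text
clock: 1.08
tcp_pos: [0.244, -0.4491, 0.2316]
ee_rot: [-3.14, -0.005, 0.3]
ft_force: [1.6, 1.5, 0.1]
finger_gap: 0.0389
finger_force: 0.0
```

>>> send_rows(plan=[[[0.98, -0.47, 0, 0, 0, 0], [0.98, -0.47, 0, 0, 0, 0], [0.98, -0.47, 0, 0, 0, 0], [0.98, -0.47, 0, 0, 0, 0]]])

```text
clock: 1.42
tcp_pos: [0.3238, -0.3758, 0.2317]
ee_rot: [-3.14, -0.005, 0.3]
ft_force: [-0.2, 0.6, 1.1]
finger_gap: -0.0002
finger_force: 0.0
```

>>> send_rows(plan=[[[0.98, -0.47, 0, 0, 0, 0], [0.98, -0.47, 0, 0, 0, 0], [0.98, -0.47, 0, 0, 0, 0], [0.98, -0.47, 0, 0, 0, 0]]])

```text
clock: 1.75
tcp_pos: [0.4036, -0.3025, 0.2316]
ee_rot: [-3.139, -0.005, 0.3]
ft_force: [0.9, 0.1, 0.4]
finger_gap: 0.0001
finger_force: 0.0
```

>>> send_rows(plan=[[[0.98, -0.47, 0.4, 0, 0, 0], [0.98, -0.47, 0.4, 0, 0, 0], [0.98, -0.47, 0.4, 0, 0, 0], [0.98, -0.47, 0.4, 0, 0, 0]]])

```text
clock: 2.08
tcp_pos: [0.4823, -0.2281, 0.1889]
ee_rot: [-3.135, -0.002, 0.299]
ft_force: [-0.3, 1.5, 0.4]
finger_gap: -0.0001
finger_force: 0.0
```

>>> send_rows(plan=[[[0.98, -0.47, 0.4, 0, 0, 0.0433], [0.98, -0.47, 0.4, 0, 0, 0.0433], [0.98, -0.47, 0.4, 0, 0, 0.0433], [0.98, -0.47, 0.4, 0, 0, 0.0433]]])

```text
clock: 2.42
tcp_pos: [0.5623, -0.1547, 0.1484]
ee_rot: [-3.134, -0.001, 0.163]
ft_force: [-1.0, 1.3, -0.5]
finger_gap: -0.0002
finger_force: 0.0
```

Run:
```python
from h import *
s=robot.state(); im=get_image("wrist"); cv2.imwrite("pics/w1.png",im[:,:,::-1])
print({k:s[k] for k in ("clock","tcp_pos","ee_rot","ft_force","joint_positions","finger_gap")})
from scipy.spatial.transform import Rotation as R
T=np.eye(4);T[:3,:3]=R.from_euler("xyz",s["ee_rot"]).as_matrix();T[:3,3]=s["tcp_pos"]
M=T@np.array(camera_model("wrist")["mount"])
for n in("collar_top","collar_mark","stop_face"):
  print(n,[(d["p"],(M@np.r_[d["location"],1])[:3].round(4)) for d in models.spot_in(n,"wrist")[:2]])
```

```text
{'clock': 2.4167, 'tcp_pos': array([ 0.56232502, -0.154666  ,  0.14843224]), 'ee_rot': array([-3.13412476e+00, -6.60581141e-04,  1.62521438e-01]), 'ft_force': array([-1.02197671,  1.27875754, -0.50723234]), 'joint_positions': array([ 0.43469503,  0.45247822, -0.26935142,  1.53289851,  0.11857647,
        1.17498366, -1.2630603 ]), 'finger_gap': -0.00016590710787868417}
collar_top []
collar_mark [(0.55, array([ 0.5538, -0.0759,  0.0564])), (0.23, array([ 0.5529, -0.053 ,  0.0166]))]
stop_face [(0.86, array([0.5178, 0.042 , 0.028 ])), (0.22, array([ 0.5516, -0.0754,  0.0581]))]
```

View pics/w1.png

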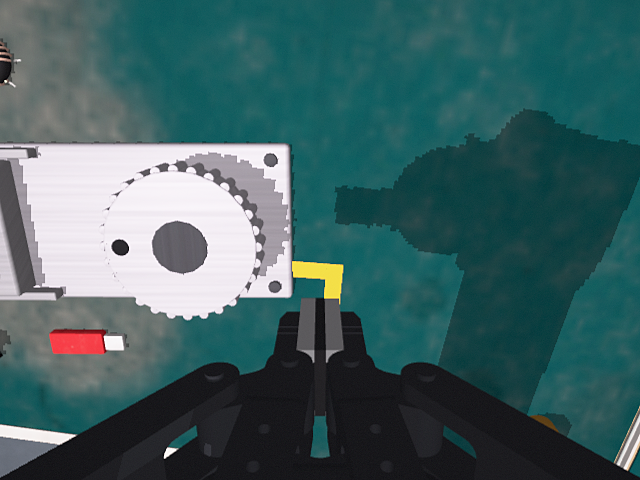

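The wrist view shows the collar hub at (180,247), the mark at (120,247), and the plate edges level with the image. The shut tip runs from column 300 to 340 at row 298, and the black finger backs start at about row 312.

```bash
cat >> h.py <<'E'
from scipy.spatial.transform import Rotation as R
def wT(s):
    T=np.eye(4);T[:3,:3]=R.from_euler("xyz",s["ee_rot"]).as_matrix();T[:3,3]=s["tcp_pos"]
    return T@np.array(camera_model("wrist")["mount"])
def wpx(s,u,v,z):
    K=np.array(camera_model("wrist")["mtx"]);T=wT(s)
    d=T[:3,:3]@(np.linalg.inv(K)@np.array([u,v,1.])*[1,-1,-1]);o=T[:3,3]
    return (o+d*(z-o[2])/d[2]).round(4)
E
python3 - <<'E'
from h import *
s=robot.state()
for n,a in dict(hub=(180,247,.058),rimL=(104,243,.055),rimR=(263,243,.055),rimT=(180,164,.055),rimB=(180,320,.055),mark=(120,247,.058),pr1=(291,144,.012),pr2=(291,297,.012),plT=(60,144,.012),plB=(70,297,.012),face1=(12,200,.0315)).items(): print(n,wpx(s,*a))
m=np.array(camera_model("wrist")["mount"]);K=np.array(camera_model("wrist")["mtx"])
for x in(.011,-.011):
 for y in(.0075,.0145):
  for z in(0,-.005,-.01,-.015,-.02,-.03):
   p=np.linalg.inv(m)@[x,y,z,1];q=K@(p[:3]*[1,-1,-1]);print(x,y,z,(q[:2]/q[2]).round())
print(s["tcp_pos"])
E
```

```text
hub [ 0.5439 -0.0862  0.058 ]
rimL [ 0.5387 -0.0416  0.055 ]
rimR [ 0.5524 -0.1329  0.055 ]
rimT [ 0.591  -0.0828  0.055 ]
rimB [ 0.4952 -0.0879  0.055 ]
mark [ 0.5388 -0.0521  0.058 ]
pr1 [ 0.6066 -0.1395  0.012 ]
pr2 [ 0.5003 -0.1534  0.012 ]
plT [0.5846 0.0064 0.012 ]
plB [0.4769 0.0024 0.012 ]
face1 [0.5491 0.0256 0.0315]
0.011 0.0075 0 [341. 294.]
0.011 0.0075 -0.005 [341. 300.]
0.011 0.0075 -0.01 [342. 306.]
0.011 0.0075 -0.015 [343. 313.]
0.011 0.0075 -0.02 [344. 321.]
0.011 0.0075 -0.03 [346. 337.]
0.011 0.0145 0 [360. 294.]
0.011 0.0145 -0.005 [362. 300.]
0.011 0.0145 -0.01 [363. 306.]
0.011 0.0145 -0.015 [364. 313.]
0.011 0.0145 -0.02 [366. 321.]
0.011 0.0145 -0.03 [369. 337.]
-0.011 0.0075 0 [340. 348.]
-0.011 0.0075 -0.005 [341. 355.]
-0.011 0.0075 -0.01 [341. 363.]
-0.011 0.0075 -0.015 [342. 371.]
-0.011 0.0075 -0.02 [343. 380.]
-0.011 0.0075 -0.03 [344. 400.]
-0.011 0.0145 0 [359. 348.]
-0.011 0.0145 -0.005 [360. 355.]
-0.011 0.0145 -0.01 [361. 363.]
-0.011 0.0145 -0.015 [362. 371.]
-0.011 0.0145 -0.02 [364. 380.]
-0.011 0.0145 -0.03 [367. 400.]
[ 0.55856474 -0.16519163  0.15138623]
```

>>> send_rows(plan=[[[0.03, 0, 0.35, 0, 0, 0], [0.03, 0, 0.65, 0, 0, 0], [0.03, 0, 0.65, 0, 0, 0], [0.03, 0, 0.65, 0, 0, 0]]])

```text
clock: 2.95
tcp_pos: [0.56, -0.1644, 0.0855]
ee_rot: [-3.141, 0.004, 0.149]
ft_force: [-0.8, 0.2, -0.5]
finger_gap: -0.0001
finger_force: 0.0
```

```bash
cat >> h.py <<'E'
C=np.array([.5477,-.0757]);PSI=.152
def pl(p):
    d=np.array(p)[:2]-C;c,s=np.cos(PSI),np.sin(PSI);return np.array([c*d[0]+s*d[1],-s*d[0]+c*d[1]])
E
python3 - <<'E'
from h import *
import time
get_image("wrist");get_image("wrist")
s=robot.state()
print(s["clock"],s["tcp_pos"],s["ee_rot"],s["ft_force"],pl(s["tcp_pos"]))
E
```

```text
3.05 [ 0.56320939 -0.16410479  0.08846807] [ 3.13956210e+00 -2.98655429e-03  1.49991089e-01] [ 0.45632139 -0.31224797  0.28728955] [ 0.00194473 -0.08973386]
```

>>> send_rows(plan=[[[-0.02, 0, 0.42, 0, 0, 0], [-0.02, 0, 0.42, 0, 0, 0], [-0.02, -0.15, 0.42, 0, 0, 0], [-0.02, -0.29, 0.42, 0, 0, 0], [-0.02, -0.29, 0.42, 0, 0, 0], [-0.02, -0.29, 0.42, 0, 0, 0]]])

```text
clock: 3.55
tcp_pos: [0.5574, -0.1341, 0.0466]
ee_rot: [3.14, -0.003, 0.153]
ft_force: [-0.2, -1.9, 0.8]
finger_gap: -0.0001
finger_force: 0.6
```

>>> send_rows(plan=[[[0, -0.02, 0, 0, 0, 0], [0, -0.03, 0, 0, 0, 0], [0, -0.04, 0, 0, 0, 0], [0, -0.04, 0, 0, 0, 0]]])

```text
clock: 3.88
tcp_pos: [0.5572, -0.1334, 0.0462]
ee_rot: [3.137, -0.004, 0.15]
ft_force: [1.4, -5.5, 4.2]
finger_gap: 0.0003
finger_force: 3.6
```

>>> send_rows(plan=[[[0, -0.01, 0, 0, 0, 0], [0, -0.02, 0, 0, 0, 0], [0, -0.02, 0, 0, 0, 0], [0, -0.02, 0, 0, 0, 0]]])

```text
clock: 4.22
tcp_pos: [0.5572, -0.1333, 0.0463]
ee_rot: [3.135, -0.004, 0.149]
ft_force: [2.0, -7.8, 5.4]
finger_gap: -0.0001
finger_force: 4.5
```

>>> send_rows(plan=[[[0, -0.01, 0, 0, 0, 0], [0, -0.02, 0, 0, 0, 0], [0, -0.02, 0, 0, 0, 0], [0, -0.02, 0, 0, 0, 0]]])

```text
clock: 4.55
tcp_pos: [0.5572, -0.1331, 0.0464]
ee_rot: [3.132, -0.005, 0.147]
ft_force: [1.5, -9.4, 3.7]
finger_gap: -0.0001
finger_force: 5.4
```

```bash
cat >> h.py <<'E'
A,B,RC=.009,.010,.0427
def path():
    # dense rounded-rectangle, CCW from (0,-RC-B); returns points, collar angle
    P=[];th=[];t=0
    cs=[(A,-B),(A,B),(-A,B),(-A,-B)]
    P.append((0,-RC-B));th.append(0)
    def flat(q):
        nonlocal t
        p0=np.array(P[-1]);L=np.linalg.norm(q-p0)
        for f in np.linspace(0,1,40)[1:]: P.append(tuple(p0+f*(q-p0)));th.append(t+f*L/.047)
        t+=L/.047
    for k in range(10):
        c=np.array(cs[k%4]);a0=-np.pi/2+k*np.pi/2
        flat(c+RC*np.array([np.cos(a0),np.sin(a0)]))
        for f in np.linspace(0,np.pi/2,100)[1:]:
            P.append(tuple(c+RC*np.array([np.cos(a0+f),np.sin(a0+f)])));th.append(t+f)
        t+=np.pi/2
    return np.array(P),np.array(th)
def gen(th0,dth,ncalls,n=8):
    P,th=path();at=lambda t:np.array([np.interp(t,th,P[:,0]),np.interp(t,th,P[:,1])])
    for c in range(ncalls):
        o=at(th0+c*n*dth)
        print([[[round(float(v[0])*10,2),round(-float(v[1])*10,2),0,0,0,0] for v in [at(th0+(c*n+i+1)*dth)-o for i in range(n)]]])
    print("end",th0+ncalls*n*dth, at(th0+ncalls*n*dth))
def ring(s,im):
    """mark angle (plate frame from +y, ccw) by sampling the r=34 ring; returns darkest windows"""
    K=np.array(camera_model("wrist")["mtx"]);Ti=np.linalg.inv(wT(s));g=cv2.cvtColor(im,cv2.COLOR_RGB2GRAY)
    an=np.deg2rad(np.arange(0,360,2));w=PSI+np.pi/2+an;v=[]
    X=np.c_[C[0]+.034*np.cos(w),C[1]+.034*np.sin(w),np.full(180,.058),np.ones(180)]
    p=(Ti@X.T).T[:,:3]*[1,-1,-1];q=(K@p.T).T;q=q[:,:2]/q[:,2:]
    return q,[int(g[int(y),int(x)]) if 0<=x<640 and 0<=y<480 else -1 for x,y in q]
def mark():
    s=robot.state();im=get_image("wrist");q,v=ring(s,im)
    print("dark at deg:",[2*i for i in range(180) if 0<=v[i]<90],"out:",sum(x<0 for x in v))
    print(round(s["clock"],2),pl(s["tcp_pos"]).round(4),s["tcp_pos"][2].round(4),s["ft_force"].round(1),s["ee_rot"].round(3));return s,im
E
python3 -c "
from h import *
gen(0,.11,2); s,im=mark(); cv2.imwrite('pics/w2.png',im[:,:,::-1])"
```

```text
[[[0.05, -0.0, 0, 0, 0, 0], [0.1, -0.0, 0, 0, 0, 0], [0.15, -0.0, 0, 0, 0, 0], [0.2, -0.01, 0, 0, 0, 0], [0.24, -0.03, 0, 0, 0, 0], [0.28, -0.05, 0, 0, 0, 0], [0.32, -0.07, 0, 0, 0, 0], [0.36, -0.1, 0, 0, 0, 0]]]
[[[0.03, -0.03, 0, 0, 0, 0], [0.07, -0.07, 0, 0, 0, 0], [0.09, -0.11, 0, 0, 0, 0], [0.11, -0.15, 0, 0, 0, 0], [0.13, -0.19, 0, 0, 0, 0], [0.15, -0.24, 0, 0, 0, 0], [0.15, -0.28, 0, 0, 0, 0], [0.16, -0.33, 0, 0, 0, 0]]]
end 1.76 [ 0.05169923 -0.01009759]
dark at deg: [0, 2, 4, 6, 8, 64, 66, 68, 70, 72, 74, 76, 78, 80, 82, 84, 86, 88, 90, 92, 94, 96, 98, 100, 102, 104, 106, 108, 110, 112, 114, 116, 118, 120, 122, 124, 126, 128, 130, 132, 134, 136, 138, 140, 142, 144, 146, 148, 150, 152, 154, 354, 356, 358] out: 0
4.55 [ 0.0007 -0.0581] 0.0464 [ 1.5 -9.4  3.7] [ 3.132 -0.005  0.147]
```

View pics/w2.png

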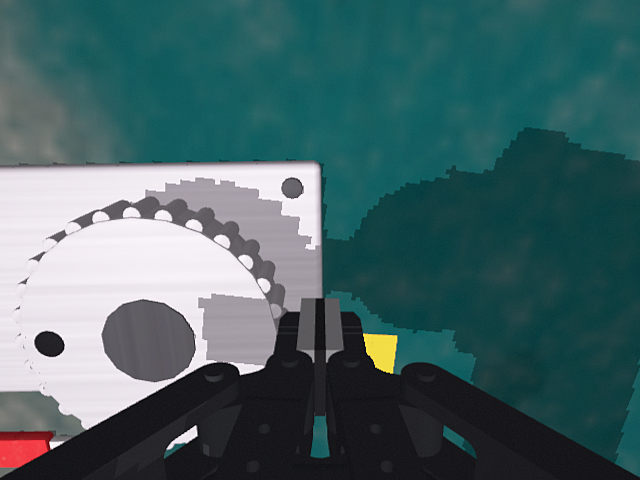

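The wrist view shows the mark at (49,344), still at about 0°, and the finger's black back pressed against the rim near (282,315).

>>> send_rows(plan=[[[0.05, 0, 0, 0, 0, 0], [0.1, 0, 0, 0, 0, 0], [0.15, 0, 0, 0, 0, 0], [0.2, -0.01, 0, 0, 0, 0], [0.24, -0.03, 0, 0, 0, 0], [0.28, -0.05, 0, 0, 0, 0], [0.32, -0.07, 0, 0, 0, 0], [0.36, -0.1, 0, 0, 0, 0]]])

```text
clock: 5.27
tcp_pos: [0.5903, -0.1139, 0.0456]
ee_rot: [3.138, -0.003, 0.15]
ft_force: [1.8, -5.2, 3.2]
finger_gap: -0.0
finger_force: 2.9
```

>>> send_rows(plan=[[[0.03, -0.03, 0, 0, 0, 0], [0.07, -0.07, 0, 0, 0, 0], [0.09, -0.11, 0, 0, 0, 0], [0.11, -0.15, 0, 0, 0, 0], [0.13, -0.19, 0, 0, 0, 0], [0.15, -0.24, 0, 0, 0, 0], [0.15, -0.28, 0, 0, 0, 0], [0.16, -0.33, 0, 0, 0, 0]]])

```text
clock: 5.93
tcp_pos: [0.6043, -0.0764, 0.0459]
ee_rot: [3.139, -0.01, 0.151]
ft_force: [6.1, -2.5, -0.1]
finger_gap: 0.0002
finger_force: 3.6
```

```bash
python3 -c "
from h import *
mark(); gen(1.76,.11,3)"
```

```text
dark at deg: [0, 2, 4, 6, 172, 174, 176, 178, 180, 182, 184, 186, 188, 190, 192, 194, 196, 198, 200, 202, 204, 206, 208, 210, 212, 214, 216, 218, 220, 222, 224, 226, 228, 230, 232, 234, 236, 238, 240, 242, 244, 246, 248, 250, 252, 254, 256, 258, 260, 262, 264, 266, 268, 270, 272, 274, 276, 278, 280, 282, 284, 286, 288, 290, 292, 294, 296, 298, 300, 302, 304, 306, 308, 310, 312, 314, 316, 318, 320, 322, 324, 326, 328, 330, 332, 334, 336, 338, 340, 342, 344, 346, 348, 350, 352, 354, 356, 358] out: 82
5.93 [ 0.0559 -0.0093] 0.0459 [ 6.1 -2.5 -0.1] [ 3.139 -0.01   0.151]
[[[0.0, -0.05, 0, 0, 0, 0], [0.0, -0.1, 0, 0, 0, 0], [0.0, -0.16, 0, 0, 0, 0], [-0.0, -0.21, 0, 0, 0, 0], [-0.0, -0.25, 0, 0, 0, 0], [-0.01, -0.3, 0, 0, 0, 0], [-0.02, -0.34, 0, 0, 0, 0], [-0.04, -0.39, 0, 0, 0, 0]]]
[[[-0.02, -0.04, 0, 0, 0, 0], [-0.05, -0.08, 0, 0, 0, 0], [-0.08, -0.11, 0, 0, 0, 0], [-0.12, -0.15, 0, 0, 0, 0], [-0.15, -0.17, 0, 0, 0, 0], [-0.2, -0.2, 0, 0, 0, 0], [-0.24, -0.21, 0, 0, 0, 0], [-0.28, -0.23, 0, 0, 0, 0]]]
[[[-0.05, -0.01, 0, 0, 0, 0], [-0.09, -0.01, 0, 0, 0, 0], [-0.14, -0.01, 0, 0, 0, 0], [-0.2, -0.01, 0, 0, 0, 0], [-0.25, -0.01, 0, 0, 0, 0], [-0.3, -0.01, 0, 0, 0, 0], [-0.34, -0.01, 0, 0, 0, 0], [-0.39, 0.0, 0, 0, 0, 0]]]
end 4.4 [-0.01991132  0.05128122]
```

```bash
cat >> h.py <<'E'
def rect(name,cam="top"):
    im=get_image(cam);m=camera_model(cam);K=np.array(m["mtx"]);Ti=np.linalg.inv(np.array(m["T"]))
    n=400;u,v=np.meshgrid(np.arange(n),np.arange(n));x=(n/2-v)*.0004;y=(n/2-u)*.0004   # up=+x plate, left=+y plate
    c,s=np.cos(PSI),np.sin(PSI);W=np.stack([C[0]+c*x-s*y,C[1]+s*x+c*y,np.full_like(x,.058),np.ones_like(x)],-1)@Ti.T
    q=(W[...,:3]*[1,-1,-1])@K.T;q=(q[...,:2]/q[...,2:]).astype(np.float32)
    cv2.imwrite(name,cv2.remap(im[:,:,::-1].copy(),q[...,0],q[...,1],cv2.INTER_LINEAR))
E
python3 -c "
from h import *
rect('pics/a.png');rect('pics/b.png','scene')
cv2.imwrite('pics/ab.png',np.hstack([cv2.imread('pics/a.png'),cv2.imread('pics/b.png')]))"
```

```text
(no output)
```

View pics/ab.png

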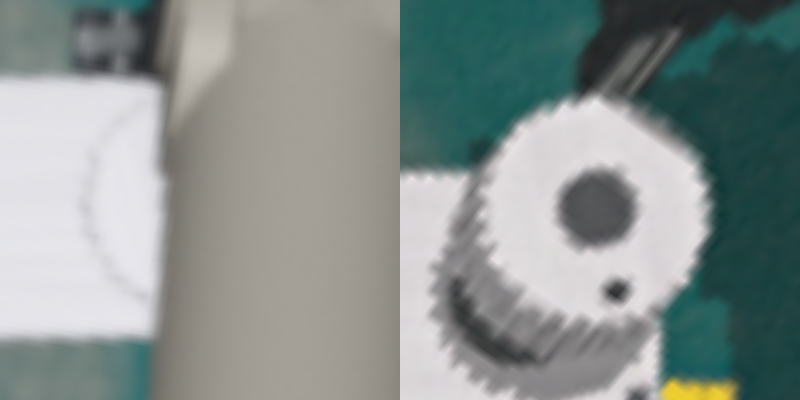

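The rectified scene view (right half) shows the collar clear of the arm. The hub is at (197,207) and the mark at (216,290), about 103° anticlockwise, against 101° predicted, so there is no slip.

```bash
cat >> h.py <<'E'
def ang():
    rect('pics/b.png','scene');g=cv2.GaussianBlur(cv2.imread('pics/b.png',0),(9,9),0)
    an=np.arange(0,360,2);v=[]
    for a in np.deg2rad(an):
        v.append(int(g[int(207+83*np.sin(a)),int(197-83*np.cos(a))]))
    v=np.array(v);w=np.convolve(np.r_[v[-3:],v,v[:3]],np.ones(7)/7,'valid')
    o=np.argsort(w)[:6];s=robot.state()
    print([(int(an[i]),int(w[i])) for i in o],round(s["clock"],2),pl(s["tcp_pos"]).round(4),s["tcp_pos"][2].round(4),s["ft_force"].round(1))
E
python3 -c "
from h import *
ang()"
```

```text
[(104, 89), (102, 89), (106, 98), (100, 98), (108, 112), (98, 114)] 6.13 [ 0.0563 -0.007 ] 0.0459 [ 7.1 -1.1 -1.3]
```

>>> send_rows(plan=[[[0, -0.05, 0, 0, 0, 0], [0, -0.1, 0, 0, 0, 0], [0, -0.16, 0, 0, 0, 0], [0, -0.21, 0, 0, 0, 0], [0, -0.25, 0, 0, 0, 0], [-0.01, -0.3, 0, 0, 0, 0], [-0.02, -0.34, 0, 0, 0, 0], [-0.04, -0.39, 0, 0, 0, 0]]])

```text
clock: 6.8
tcp_pos: [0.5913, -0.0368, 0.045]
ee_rot: [-3.141, -0.004, 0.152]
ft_force: [5.6, 0.8, 1.9]
finger_gap: -0.0005
finger_force: 2.5
```

>>> send_rows(plan=[[[-0.02, -0.04, 0, 0, 0, 0], [-0.05, -0.08, 0, 0, 0, 0], [-0.08, -0.11, 0, 0, 0, 0], [-0.12, -0.15, 0, 0, 0, 0], [-0.15, -0.17, 0, 0, 0, 0], [-0.2, -0.2, 0, 0, 0, 0], [-0.24, -0.21, 0, 0, 0, 0], [-0.28, -0.23, 0, 0, 0, 0]]])

```text
clock: 7.47
tcp_pos: [0.5581, -0.0174, 0.0441]
ee_rot: [-3.139, -0.0, 0.153]
ft_force: [3.9, 2.7, -0.1]
finger_gap: -0.0002
finger_force: 3.1
```

```bash
python3 -c "
from h import *
ang();gen(4.4,.11,4)"
```

```text
[(190, 55), (192, 55), (188, 61), (194, 62), (186, 71), (196, 72)] 7.52 [0.0178 0.0565] 0.044 [1.3 3.5 1.3]
[[[-0.04, 0.01, 0, 0, 0, 0], [-0.09, 0.03, 0, 0, 0, 0], [-0.13, 0.06, 0, 0, 0, 0], [-0.17, 0.09, 0, 0, 0, 0], [-0.2, 0.12, 0, 0, 0, 0], [-0.23, 0.15, 0, 0, 0, 0], [-0.26, 0.19, 0, 0, 0, 0], [-0.28, 0.23, 0, 0, 0, 0]]]
[[[-0.02, 0.04, 0, 0, 0, 0], [-0.03, 0.09, 0, 0, 0, 0], [-0.04, 0.14, 0, 0, 0, 0], [-0.04, 0.18, 0, 0, 0, 0], [-0.04, 0.23, 0, 0, 0, 0], [-0.04, 0.29, 0, 0, 0, 0], [-0.04, 0.34, 0, 0, 0, 0], [-0.04, 0.39, 0, 0, 0, 0]]]
[[[0.0, 0.05, 0, 0, 0, 0], [0.01, 0.09, 0, 0, 0, 0], [0.03, 0.14, 0, 0, 0, 0], [0.04, 0.18, 0, 0, 0, 0], [0.07, 0.22, 0, 0, 0, 0], [0.1, 0.26, 0, 0, 0, 0], [0.13, 0.29, 0, 0, 0, 0], [0.16, 0.33, 0, 0, 0, 0]]]
[[[0.04, 0.03, 0, 0, 0, 0], [0.08, 0.05, 0, 0, 0, 0], [0.12, 0.07, 0, 0, 0, 0], [0.17, 0.08, 0, 0, 0, 0], [0.21, 0.09, 0, 0, 0, 0], [0.26, 0.09, 0, 0, 0, 0], [0.31, 0.09, 0, 0, 0, 0], [0.36, 0.09, 0, 0, 0, 0]]]
end 7.92 [ 0.00093029 -0.0527    ]
```

>>> send_rows(plan=[[[-0.05, 0.02, 0, 0, 0, 0], [-0.1, 0.02, 0, 0, 0, 0], [-0.15, 0.02, 0, 0, 0, 0], [-0.2, 0.02, 0, 0, 0, 0], [-0.25, 0.02, 0, 0, 0, 0], [-0.3, 0.02, 0, 0, 0, 0], [-0.34, 0.02, 0, 0, 0, 0], [-0.39, 0.03, 0, 0, 0, 0]]])

```text
clock: 8.18
tcp_pos: [0.5176, -0.0241, 0.0438]
ee_rot: [-3.136, 0.004, 0.155]
ft_force: [-0.4, 5.1, 2.9]
finger_gap: -0.0002
finger_force: 2.8
```

>>> send_rows(plan=[[[-0.04, 0.01, 0, 0, 0, 0], [-0.09, 0.03, 0, 0, 0, 0], [-0.13, 0.06, 0, 0, 0, 0], [-0.17, 0.09, 0, 0, 0, 0], [-0.2, 0.12, 0, 0, 0, 0], [-0.23, 0.15, 0, 0, 0, 0], [-0.26, 0.19, 0, 0, 0, 0], [-0.28, 0.23, 0, 0, 0, 0]]])

```text
clock: 8.85
tcp_pos: [0.4923, -0.0551, 0.0433]
ee_rot: [-3.14, 0.007, 0.152]
ft_force: [-3.9, 3.9, 3.7]
finger_gap: 0.0001
finger_force: 2.7
```

```bash
python3 -c "
from h import *
ang()"
```

```text
[(116, 38), (114, 38), (118, 38), (112, 38), (166, 38), (168, 38)] 8.9 [-0.0524  0.0272] 0.0432 [-3.1  3.   2.8]
```

>>> send_rows(plan=[[[-0.01, 0.04, -0.01, 0, 0, 0], [-0.02, 0.09, -0.02, 0, 0, 0], [-0.03, 0.14, -0.02, 0, 0, 0], [-0.03, 0.18, -0.02, 0, 0, 0], [-0.03, 0.23, -0.02, 0, 0, 0], [-0.03, 0.29, -0.02, 0, 0, 0], [-0.03, 0.34, -0.02, 0, 0, 0], [-0.03, 0.39, -0.02, 0, 0, 0]]])

```text
clock: 9.57
tcp_pos: [0.4929, -0.0961, 0.044]
ee_rot: [-3.141, 0.013, 0.15]
ft_force: [-3.8, 2.0, -0.9]
finger_gap: -0.0003
finger_force: 2.0
```

>>> send_rows(plan=[[[0, 0.05, 0, 0, 0, 0], [0.01, 0.09, 0, 0, 0, 0], [0.03, 0.14, 0, 0, 0, 0], [0.04, 0.18, 0, 0, 0, 0], [0.07, 0.22, 0, 0, 0, 0], [0.1, 0.26, 0, 0, 0, 0], [0.13, 0.29, 0, 0, 0, 0], [0.16, 0.33, 0, 0, 0, 0]]])

```text
clock: 10.23
tcp_pos: [0.5188, -0.1263, 0.0457]
ee_rot: [3.141, 0.003, 0.15]
ft_force: [-4.2, -0.8, -1.5]
finger_gap: 0.0
finger_force: 1.9
```

>>> send_rows(plan=[[[0.04, 0.03, 0, 0, 0, 0], [0.08, 0.05, 0, 0, 0, 0], [0.12, 0.07, 0, 0, 0, 0], [0.17, 0.08, 0, 0, 0, 0], [0.21, 0.09, 0, 0, 0, 0], [0.26, 0.09, 0, 0, 0, 0], [0.31, 0.09, 0, 0, 0, 0], [0.36, 0.09, 0, 0, 0, 0]]])

```text
clock: 10.9
tcp_pos: [0.5585, -0.1331, 0.047]
ee_rot: [3.135, -0.002, 0.149]
ft_force: [-1.9, -6.3, -0.6]
finger_gap: -0.0002
finger_force: 2.7
```

```bash
python3 -c "
from h import *
ang();mark();gen(7.92,.11,4)
cv2.imwrite('pics/b2.png',cv2.resize(cv2.imread('pics/b.png'),None,fx=1,fy=1))"
```

```text
[(76, 89), (78, 89), (80, 99), (74, 99), (82, 116), (72, 117)] 10.95 [ 0.0038 -0.0583] 0.0473 [-0.6 -5.7 -0.4]
dark at deg: [60, 62, 64, 66, 68, 70, 72, 74, 76, 78, 80, 82, 84, 86, 88, 90, 92, 94, 96, 98, 100, 102, 104, 106, 108, 110, 112, 114, 116, 118, 120, 122, 124, 126, 128, 130, 132, 134, 136, 138, 140, 142, 144, 146, 148, 150, 152, 154, 156, 158, 160] out: 0
10.95 [ 0.0038 -0.0583] 0.0473 [-0.6 -5.7 -0.4] [ 3.134 -0.005  0.15 ]
[[[0.05, -0.0, 0, 0, 0, 0], [0.1, -0.0, 0, 0, 0, 0], [0.15, -0.01, 0, 0, 0, 0], [0.19, -0.02, 0, 0, 0, 0], [0.24, -0.03, 0, 0, 0, 0], [0.28, -0.05, 0, 0, 0, 0], [0.32, -0.07, 0, 0, 0, 0], [0.36, -0.1, 0, 0, 0, 0]]]
[[[0.03, -0.03, 0, 0, 0, 0], [0.06, -0.07, 0, 0, 0, 0], [0.09, -0.11, 0, 0, 0, 0], [0.11, -0.15, 0, 0, 0, 0], [0.13, -0.19, 0, 0, 0, 0], [0.14, -0.24, 0, 0, 0, 0], [0.15, -0.28, 0, 0, 0, 0], [0.15, -0.33, 0, 0, 0, 0]]]
[[[0.0, -0.05, 0, 0, 0, 0], [0.0, -0.1, 0, 0, 0, 0], [0.0, -0.16, 0, 0, 0, 0], [-0.0, -0.21, 0, 0, 0, 0], [-0.0, -0.25, 0, 0, 0, 0], [-0.01, -0.3, 0, 0, 0, 0], [-0.03, -0.34, 0, 0, 0, 0], [-0.05, -0.39, 0, 0, 0, 0]]]
[[[-0.02, -0.04, 0, 0, 0, 0], [-0.05, -0.08, 0, 0, 0, 0], [-0.08, -0.11, 0, 0, 0, 0], [-0.12, -0.14, 0, 0, 0, 0], [-0.16, -0.17, 0, 0, 0, 0], [-0.2, -0.19, 0, 0, 0, 0], [-0.24, -0.21, 0, 0, 0, 0], [-0.29, -0.22, 0, 0, 0, 0]]]
end 11.44 [0.01826906 0.05168092]
```

View pics/b2.png

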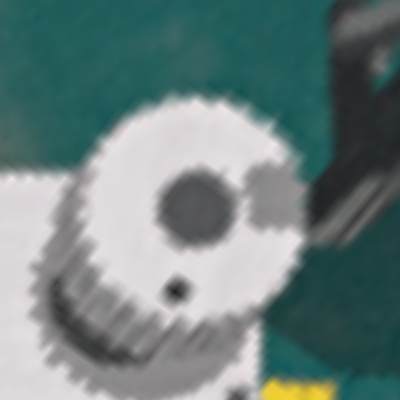

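The mark is now at (176,290), 77° into the second turn (7.63 rad), so there is very little slip.

>>> send_rows(plan=[[[0.05, 0, 0.01, 0, 0, 0], [0.1, 0, 0.01, 0, 0, 0], [0.15, -0.01, 0.01, 0, 0, 0], [0.19, -0.02, 0.01, 0, 0, 0], [0.24, -0.03, 0.01, 0, 0, 0], [0.28, -0.05, 0.01, 0, 0, 0], [0.32, -0.07, 0.01, 0, 0, 0], [0.36, -0.1, 0.01, 0, 0, 0]]])

```text
clock: 11.67
tcp_pos: [0.5929, -0.1125, 0.0462]
ee_rot: [3.141, -0.003, 0.152]
ft_force: [0.2, -3.8, 5.0]
finger_gap: 0.0
finger_force: 2.7
```

>>> send_rows(plan=[[[0.03, -0.03, 0, 0, 0, 0], [0.06, -0.07, 0, 0, 0, 0], [0.09, -0.11, 0, 0, 0, 0], [0.11, -0.15, 0, 0, 0, 0], [0.13, -0.19, 0, 0, 0, 0], [0.14, -0.24, 0, 0, 0, 0], [0.15, -0.28, 0, 0, 0, 0], [0.15, -0.33, 0, 0, 0, 0]]])

```text
clock: 12.33
tcp_pos: [0.6042, -0.0778, 0.0455]
ee_rot: [3.14, -0.007, 0.152]
ft_force: [9.2, -4.7, -3.9]
finger_gap: 0.0002
finger_force: 5.2
```

>>> send_rows(plan=[[[0, -0.05, 0, 0, 0, 0], [0, -0.1, 0, 0, 0, 0], [0, -0.16, 0, 0, 0, 0], [0, -0.21, 0, 0, 0, 0], [0, -0.25, 0, 0, 0, 0], [-0.01, -0.3, 0, 0, 0, 0], [-0.03, -0.34, 0, 0, 0, 0], [-0.05, -0.39, 0, 0, 0, 0]]])

```text
clock: 13.0
tcp_pos: [0.5914, -0.0375, 0.0454]
ee_rot: [-3.14, -0.004, 0.153]
ft_force: [5.8, 0.4, -2.1]
finger_gap: 0.0001
finger_force: 3.1
```

>>> send_rows(plan=[[[-0.02, -0.04, 0, 0, 0, 0], [-0.05, -0.08, 0, 0, 0, 0], [-0.08, -0.11, 0, 0, 0, 0], [-0.12, -0.14, 0, 0, 0, 0], [-0.16, -0.17, 0, 0, 0, 0], [-0.2, -0.19, 0, 0, 0, 0], [-0.24, -0.21, 0, 0, 0, 0], [-0.29, -0.22, 0, 0, 0, 0]]])

```text
clock: 13.67
tcp_pos: [0.5581, -0.0164, 0.0453]
ee_rot: [-3.135, -0.002, 0.155]
ft_force: [3.7, 6.3, -0.3]
finger_gap: 0.0002
finger_force: 3.0
```

```bash
python3 -c "
from h import *
ang();gen(11.44,.11,2)"
```

```text
[(270, 50), (268, 51), (272, 53), (266, 56), (274, 61), (264, 65)] 13.72 [0.0176 0.0575] 0.0451 [2.1 5.5 0.7]
[[[-0.05, -0.01, 0, 0, 0, 0], [-0.09, -0.01, 0, 0, 0, 0], [-0.14, -0.01, 0, 0, 0, 0], [-0.2, -0.01, 0, 0, 0, 0], [-0.25, -0.01, 0, 0, 0, 0], [-0.3, -0.01, 0, 0, 0, 0], [-0.34, -0.0, 0, 0, 0, 0], [-0.39, 0.01, 0, 0, 0, 0]]]
[[[-0.04, 0.02, 0, 0, 0, 0], [-0.09, 0.04, 0, 0, 0, 0], [-0.13, 0.06, 0, 0, 0, 0], [-0.16, 0.09, 0, 0, 0, 0], [-0.2, 0.12, 0, 0, 0, 0], [-0.23, 0.16, 0, 0, 0, 0], [-0.25, 0.2, 0, 0, 0, 0], [-0.27, 0.24, 0, 0, 0, 0]]]
end 13.2 [-0.04811673  0.0271222 ]
```

>>> send_rows(plan=[[[-0.05, 0, 0, 0, 0, 0], [-0.09, 0, 0, 0, 0, 0], [-0.14, 0, 0, 0, 0, 0], [-0.2, 0, 0, 0, 0, 0], [-0.25, 0, 0, 0, 0, 0], [-0.3, 0, 0, 0, 0, 0], [-0.34, 0, 0, 0, 0, 0], [-0.39, 0.01, 0, 0, 0, 0]]])

```text
clock: 14.38
tcp_pos: [0.5176, -0.0234, 0.0449]
ee_rot: [-3.135, 0.002, 0.156]
ft_force: [1.3, 5.1, 1.8]
finger_gap: 0.0004
finger_force: 2.1
```

```bash
python3 -c "
from h import *
ang();cv2.imwrite('pics/b3.png',cv2.imread('pics/b.png'))"
```

```text
[(246, 37), (244, 37), (250, 37), (248, 37), (252, 37), (242, 38)] 14.43 [-0.0235  0.0554] 0.0448 [-2.2  4.8  2. ]
```

View pics/b3.png

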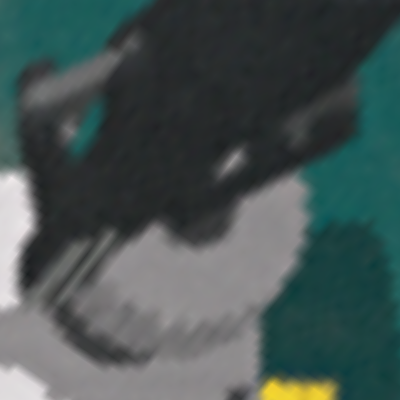

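The gripper hides the far half of the collar, and the mark isn't in the visible lower half. I'll finish the stroke, which the command path caps below 13 rad, then back off and look.

>>> send_rows(plan=[[[-0.04, 0.02, 0, 0, 0, 0], [-0.09, 0.04, 0, 0, 0, 0], [-0.13, 0.06, 0, 0, 0, 0], [-0.16, 0.09, 0, 0, 0, 0], [-0.2, 0.12, 0, 0, 0, 0], [-0.23, 0.16, 0, 0, 0, 0]]])

```text
clock: 14.93
tcp_pos: [0.4961, -0.0461, 0.0445]
ee_rot: [-3.137, 0.006, 0.154]
ft_force: [-2.8, 5.4, 3.2]
finger_gap: -0.0003
finger_force: 3.2
```

>>> send_rows(plan=[[[-0.12, -0.12, 0, 0, 0, 0], [-0.25, -0.2, 0, 0, 0, 0], [-0.25, -0.2, -0.2, 0, 0, 0], [-0.25, -0.2, -0.5, 0, 0, 0], [-0.4, -0.2, -0.8, 0, 0, 0], [-0.7, -0.2, -0.8, 0, 0, 0], [-0.7, -0.2, -0.8, 0, 0, 0]]])

```text
clock: 15.52
tcp_pos: [0.421, -0.0417, 0.1251]
ee_rot: [3.14, 0.007, 0.149]
ft_force: [-2.6, -0.2, -0.7]
finger_gap: 0.0004
finger_force: 0.0
```

```bash
python3 -c "
from h import *
ang();s,im=mark();cv2.imwrite('pics/w3.png',im[:,:,::-1])"
```

```text
[(180, 35), (178, 35), (176, 35), (182, 35), (174, 35), (172, 36)] 15.57 [-0.118   0.0528] 0.1248 [ 0.1 -0.6  0.1]
dark at deg: [0, 2, 4, 6, 8] out: 89
15.57 [-0.118   0.0528] 0.1248 [ 0.1 -0.6  0.1] [3.14  0.005 0.149]
```

View pics/w3.png

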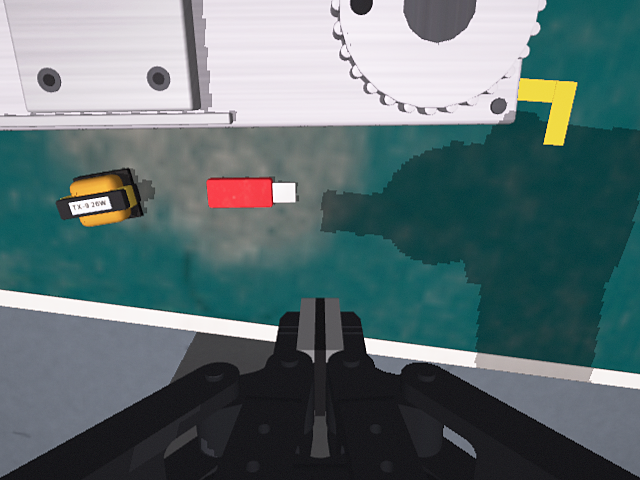

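The mark is at (361,3), about 4°, so the collar stands near 12.6 rad. The block's face edge is near column 190 and the loose things haven't moved. Next I measure the face and go to the gap.

```bash
python3 -c "
from h import *
s=robot.state()
for p in((185,0),(200,108)): print(pl(wpx(s,*p,.0315)))
print(s['tcp_pos'],pl(s['tcp_pos']))"
```

```text
[0.00818001 0.11812336]
[-0.04214144  0.1152092 ]
[ 0.42494557 -0.04094434  0.12478413] [-0.11607655  0.05294184]
```

>>> send_rows(plan=[[[0.4, -0.1, 0, 0, 0, 0], [0.8, -0.2, 0, 0, 0, 0], [0.97, -0.37, 0, 0, 0, 0], [0.97, -0.37, 0, 0, 0, 0], [0.97, -0.37, 0, 0, 0, 0]]])

```text
clock: 16.03
tcp_pos: [0.5177, 0.0132, 0.124]
ee_rot: [-3.14, 0.002, 0.155]
ft_force: [-0.8, -0.3, 0.7]
finger_gap: -0.0
finger_force: 0.0
```

>>> send_rows(plan=[[[0.2, 0, 0, 0, 0, 0], [0.2, 0, 0, 0, 0, 0], [0.2, 0, 0, 0, 0, 0]]])

```text
clock: 16.28
tcp_pos: [0.5366, 0.0135, 0.1245]
ee_rot: [3.141, 0.002, 0.15]
ft_force: [-0.0, 0.1, -0.0]
finger_gap: -0.0001
finger_force: 0.0
```

```bash
python3 -c "
from h import *
s=robot.state();print(s['tcp_pos'],pl(s['tcp_pos']))"
```

```text
[0.53655695 0.01350405 0.12451077] [0.00249229 0.08986278]
```

>>> send_rows(plan=[[[0, 0, 0.3, 0, 0, 0], [0, 0, 0.6, 0, 0, 0], [0, 0, 0.85, 0, 0, 0], [0, 0, 0.95, 0, 0, 0], [0, 0, 0.95, 0, 0, 0]]])

```text
clock: 16.7
tcp_pos: [0.5334, 0.0136, 0.0276]
ee_rot: [-3.141, 0.008, 0.151]
ft_force: [-0.4, 0.6, 1.1]
finger_gap: 0.0002
finger_force: 0.0
```

>>> send_rows(plan=[[[0, 0, 0.05, 0, 0, 0], [0, 0, 0.1, 0, 0, 0], [0, 0, 0.1, 0, 0, 0]]])

```text
clock: 16.95
tcp_pos: [0.5376, 0.0146, 0.0208]
ee_rot: [3.141, -0.001, 0.152]
ft_force: [-0.0, 0.2, 0.7]
finger_gap: 0.0002
finger_force: 0.0
```

>>> send_rows(plan=[[[0, -0.05, 0, 0, 0, 0], [0, -0.1, 0, 0, 0, 0], [0, -0.15, 0, 0, 0, 0], [0, -0.2, 0, 0, 0, 0], [0, -0.25, 0, 0, 0, 0], [0, -0.3, 0, 0, 0, 0], [0, -0.35, 0, 0, 0, 0], [0, -0.4, 0, 0, 0, 0]]])

```text
clock: 17.62
tcp_pos: [0.5315, 0.0546, 0.0208]
ee_rot: [3.141, -0.001, 0.152]
ft_force: [0.5, -2.7, 3.9]
finger_gap: 0.0003
finger_force: 1.9
```

>>> send_rows(plan=[[[0, -0.05, 0, 0, 0, 0], [0, -0.1, 0, 0, 0, 0], [0, -0.13, 0, 0, 0, 0], [0, -0.16, 0, 0, 0, 0], [0, -0.19, 0, 0, 0, 0], [0, -0.22, 0, 0, 0, 0], [0, -0.22, 0, 0, 0, 0]]])

```text
clock: 18.2
tcp_pos: [0.5285, 0.0727, 0.0204]
ee_rot: [3.137, -0.0, 0.15]
ft_force: [1.9, -6.9, 4.1]
finger_gap: -0.0002
finger_force: 4.0
```

```bash
python3 -c "
from h import *
s=robot.state();print(s['tcp_pos'],pl(s['tcp_pos']),s['ft_force'])"
```

```text
[0.52845633 0.07273657 0.02043173] [0.00345379 0.14963891] [ 1.87986842 -6.92913717  4.14262265]
```

>>> send_rows(plan=[[[0, -0.03, 0, 0, 0, 0], [0, -0.06, 0, 0, 0, 0], [0, -0.08, 0, 0, 0, 0], [0, -0.08, 0, 0, 0, 0], [0, -0.08, 0, 0, 0, 0], [0, -0.08, 0, 0, 0, 0]]])

```text
clock: 18.7
tcp_pos: [0.5284, 0.0731, 0.0205]
ee_rot: [3.129, 0.001, 0.145]
ft_force: [1.8, -15.8, 6.5]
finger_gap: -0.0001
finger_force: 8.8
```

>>> send_rows(plan=[[[0, 0.1, 0, 0, 0, 0], [0, 0.25, 0, 0, 0, 0], [0, 0.35, 0, 0, 0, 0], [0, 0.35, -0.3, 0, 0, 0], [0, 0.35, -0.6, 0, 0, 0], [0, 0.35, -1, 0, 0, 0], [0, 0.35, -1, 0, 0, 0], [0, 0.35, -1, 0, 0, 0]]])

```text
clock: 19.37
tcp_pos: [0.5336, 0.0509, 0.1225]
ee_rot: [-3.141, -0.005, 0.153]
ft_force: [-0.1, -0.4, -0.8]
finger_gap: 0.0002
finger_force: 0.0
```

>>> send_rows(plan=[[[-0.4, 0, 0, 0, 0, 0], [-0.8, 0, 0, 0, 0, 0], [-1, 0, 0, 0, 0, 0], [-1, 0, 0, 0, 0, 0], [-1, 0, 0, 0, 0, 0], [-1, 0, 0, 0, 0, 0]]])

```text
clock: 19.87
tcp_pos: [0.4333, 0.0346, 0.1197]
ee_rot: [-3.141, 0.0, 0.152]
ft_force: [-0.2, -0.3, 0.3]
finger_gap: 0.0
finger_force: 0.0
```

```bash
python3 -c "
from h import *
s,im=mark();cv2.imwrite('pics/w4.png',im[:,:,::-1])"
```

```text
dark at deg: [0, 2, 4, 6, 8, 354, 356, 358] out: 98
19.87 [-0.0964  0.1264] 0.1197 [-0.2 -0.3  0.3] [-3.141  0.     0.152]
```

View pics/w4.png

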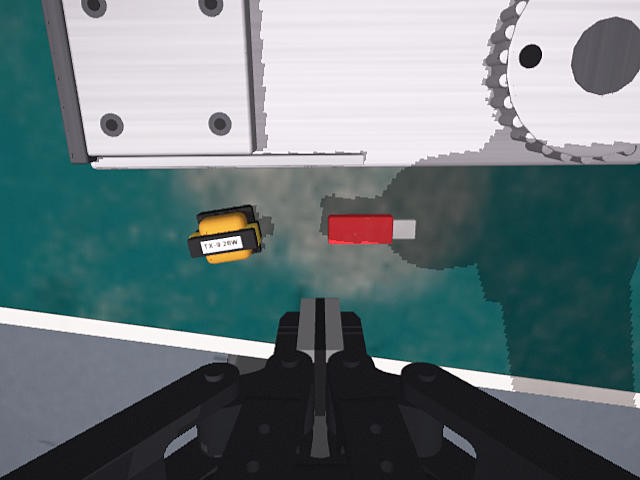

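The block now sits against the end stop (columns 70–250) and the mark is still at (531,56), close to 0°. The arm is clear.

```bash
python3 -c "
from h import *
print(robot.hand_in())"
```

```text
the job is handed in; nothing more can be done
None
```

I loosened the collar by two turns (about 12.6 rad by its mark), then pushed the stop block home against the end stop; the transformer and memory stick look unmoved, the other loose things weren't re-checked, and the job was handed in at about 20 s with no verdict returned.

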